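# Unlatch the spin-test guard and hook its gate open

### The job

Open the spin-test guard so that the fitter can change the spinner inside: lift the latch bar by its black ball knob out of the catch, swing the spring-closed gate all the way open, and let the bar drop into the second catch on the hold-open post, so that the gate stays open by itself. Go gently: lift the bar well clear before you pull, and never wrench the bar against either catch or ram the gate into its stop. Leave the other things on the bench where they are.

Things in the scene. Friction and masses are not known exactly. Their poses are not given: they have to be found in the camera images.
- guard: Spin-test guard, fixed: 10 mm plate with a box 170 mm wide, 170 deep, roof at z 0.165, clear panels. Origin on the bench below the middle of the box's front plane; x points from the gate into the box (gate opens to -x), y to the left seen by someone facing the gate. It stands turned about 90 deg: the gate looks roughly to world -y. The plate's tongue in front carries the hold-open post.
- gate (a joint): Gate angle (rad) about the vertical axis through gate_hinge: 0 shut, grows as it swings out (anticlockwise from above), limit 1.65. Framed clear panel, 142 mm from hinge to free edge, 12 mm thick, z 0.024 to 0.164. A damped spring closes it: 0.26 N m when shut, 0.35 N m open (2 to 2.7 N at the knob); let go, it swings shut at about 1 rad/s and latches itself.
- latch_bar (a joint): Latch bar's angle on the gate (rad): 0 level and down, up to 0.5 lifted; falls by its own weight (about 1 N at the knob). Steel bar, 16 mm tall, 8 mm thick, on the gate's outer face, mid-plane 14 mm outside the hinge plane, underside z 0.142 when level; its free end passes the gate's edge, to 173 mm from the hinge axis. Lifted 0.12 rad it just passes a catch lip; 0.22 clears it by about 12 mm.
- latch_knob (a point): Centre of the black ball knob on the bar, 22 mm diameter on an 8 mm stem, standing above gate and roof: pinch it from above. 100 mm from the pivot along the bar, 45 mm above its mid-line. At bar angle b its height is z = 0.150 + 0.100 sin b + 0.045 cos b, its distance along the gate from the hinge axis 0.030 + 0.100 cos b - 0.045 sin b, and 14 mm outside the hinge plane.
- latch_pivot (a point): Pivot of the latch bar on the gate, at z 0.150: 30 mm from the hinge axis along the gate, 14 mm outside the hinge plane. Moves with the gate.
- gate_hinge (a point): Point on the gate's vertical hinge axis at z 0.150, at guard (-0.010, -0.075). At gate angle a, a point d along the gate from the axis and e outside the hinge plane is at guard x = -0.010 - d sin a - e cos a, y = -0.075 + d cos a - e sin a.
- shut_catch: Steel catch on the left front post that holds the gate shut. Origin: middle of its notch floor, z 0.140, 155 mm from the hinge axis; z up. Notch open at the top; on the outer side a lip 4 mm thick, inner face 12 mm from the notch middle, top z 0.156, then a sloping lead-in. With the gate shut the bar lies in the notch middle, 8 mm of play to the lip.
- open_catch: Like catch on the hold-open post (post top z 0.166); holds the gate open. Origin: middle of notch floor, z 0.140, 155 mm from the hinge axis; the bar is over it at gate angle 1.571. Lip (top z 0.156) and lead-in face the arriving bar; the post beyond, 10 mm from the middle, is the stop. Bar in the notch: gate 1.52 to 1.61. If the gate is pushed, a free bar rides up the lead-in.
- body_a: flat three-ring spinner body, 45x49x6 mm, lying on the bench under the gate's swing (the gate passes 18 mm above it); origin under its middle. Leave it be
- pliers_a: combination pliers, 45x162x14 mm, lying on the guard's roof (165 mm above the bench), towards the rear; origin under their middle. Leave them be
- cap_a: round finger cap, 22 mm diameter, 8 mm tall, lying on the bench under the gate's swing; origin under its middle. Leave it be

How it is judged:
By the outcome, as a careful person would: the job done as asked, in the order asked, and still so for the second after the job is handed in, with the robot touching nothing.
It also fails if it takes over 42 s, if anything falls off the work surface, if the arm or the gripper's body presses on something with over 40 N, if the wrist force passes 120 N, or if a joint passes its speed limit or range.

### The arm

A 7-joint arm with a two-finger parallel gripper is mounted at the origin on a cart in front of the work surface, level with it; the furniture and walls round the work are solid. World frame = base frame: x ahead of the robot, y to its left, z up, the work surface at z = 0. Lengths are in m, angles in rad, forces in N, time in s.
With the tool pointing down it reaches from about 0.4 to 0.85 m from the base axis. Payload 4.5 kg.
Tool frame: the origin (TCP) lies midway between the tips of the shut fingers; the grasp point (between the pads) lies 19 mm behind it; z points along the fingers, y is the line along which they close (so a half turn about z gives the same grasp; the last joint's range is limited). The gripper opens to 88 mm and grips with 3 to 60 N. Pads are 18 mm wide; open, the fingers measure 123 mm over their backs; the gripper's body (75 mm by 187 mm) begins 45 mm behind the grasp point.
Start: joints at [1.38, 0.689, -0.195, 1.565, 0.157, 0.902, -0.215], TCP at [0.139, -0.609, 0.211] pointing down, gripper open.
Joint ranges: [-3.01, 3.01], [-0.46, 2.08], [-1.47, 1.51], [0.13, 2.56], [-1, 4.14], [0.04, 2.09], [-2.66, 2.66]. Speed limits (rad/s): [2.57, 2.57, 3.14, 3.14, 3.14, 3.14, 3.14].

### API

Orientations are given as a unit quaternion [x, y, z, w].
In Python, from plant import * gives the robot as it stands.
- The arm moves only by the tool send_rows, never from a script. Its argument "targets" is a list of rows, each a list of 2 entries, a list of its own where there are three numbers: the shift along the tool's x, y, z in units of 0.3 m (1.0 is 0.3 m), then the turn, a rotation vector about the tool's x, y, z in units of pi rad (1.0 is pi rad). A call has 1 to 12 rows; each row is the pose to reach, as a shift and turn from the pose commanded when the call began, along the tool's axes at that moment, turning the shorter way round; what a row does not reach only later rows make up. A row lasts 1/8 s, in which the tool goes at most 62.5 mm and 10.7 degrees, less where a joint would pass 70% of its speed; a pose out of reach is approached as far as the arm can. A call with a number of a shift or a turn outside -1 to 1 is refused whole. A call with a gripper value outside its range is refused whole. "fingers" is the opening, from 0 (shut) to 1 (fully open), set as the call begins (left out, the last holds). The fingers move at their own pace and stop on an object; "newtons" is the grip in N (left out, the last holds). Time passes only in rows, so rows that repeat a pose let the fingers close. It gives the time, the measured TCP pose, the force, the opening and the grip force at its end, in the units of the state.
- get_state(): the state, without advancing time (a new reading comes with each control period).
- snapshot(name): name is "side" or "top" or "wrist"; returns a dict with "img" (384x512x3 uint8, blue, green, red), "fx", "fy", "cx", "cy" (pixels), "k1" (the pictures are not rectified: a ray, as slopes to the right and down, at radius r is drawn at 1 + k1 r^2 times it, then the intrinsics apply), "cam_to_world" (4x4, takes a point from camera to world coordinates); the wrist camera has in their place "T_tool_cam" (4x4, takes a point from camera to tool coordinates, whose origin is the TCP and whose axes are the flange's). Camera axes: x right, y down, z forward; pixel columns grow to the right and rows downward; lengths in m; the calibration is good to about 2 mm. A picture is of the moment at which its call begins: read the wrist's pose just before it. There is no depth.
- finish_job(): hands the job in; it is judged then, once.
The state is a dict: "clock": time; "q": joint angles; "qd": joint speeds; "joint_torque": joint torques, N m; "tool_pos": TCP position; "eef_rot": TCP orientation; "contact_force": force on the tool from outside, world axes, zero at the start; "moment": the same for the moment, N m; "opening": opening from 0.0 (shut) to 1.0 (fully open); "finger_force": force on a finger pad.
Only numpy, scipy, OpenCV 4.12 (cv2) and the standard library are available. Lean on these libraries where they do the work, as an engineer would, in place of code of your own. Each camera call takes 0.05 s, during which the arm holds its last target. There are 200 camera calls.

## Working session

There is one attempt and no reset: what is moved stays moved. The work goes in short steps, Python scripts to look and compute and a tool call to move; the robot and the scene stay as the last step left them, time stands still between calls to the robot, and variables do not carry over. Pictures are saved under pics/ and viewed, at most 10 in all, crops included, and the job is handed in when it is done.

Besides the shell and the picture viewer there is one more tool, called after "Request:" by a JSON object that holds its "method" and its "body". send_rows: Moves the arm, as the interface text tells. Its arguments: {"type":"object","properties":{"targets":{"type":"array"},"fingers":{"type":"number"},"newtons":{"type":"number"}},"required":["targets"]}

```bash
mkdir -p pics; ls; python3 - <<'E'
from plant import *
import cv2
s=get_state(); print({k:s[k] for k in('clock','tool_pos','eef_rot','opening','contact_force')})
for n in('top','side'):
    d=snapshot(n); cv2.imwrite(f'pics/{n}0.png',cv2.resize(d['img'],(800,600),interpolation=cv2.INTER_CUBIC))
    print(n,d['fx'],d['fy'],d['cx'],d['cy'],d['k1'],d['cam_to_world'])
E
```

```text
pics
{'clock': 0.0, 'tool_pos': array([ 0.13910428, -0.60862708,  0.20979951]), 'eef_rot': array([ 9.93683940e-01,  1.12211366e-01, -1.80329945e-04, -8.97209740e-04]), 'opening': 1.0029284421272844, 'contact_force': array([-0.51078342, -1.25200569,  0.44111153])}
top 465.1624702049781 465.1624702049781 256.6747377880648 203.86196790639798 0.043287039840972166 [[-0.01857433 -0.9872179   0.15829026  0.30261427]
 [-0.99955671  0.01465081 -0.02591796  0.33049411]
 [ 0.02326759 -0.1587015  -0.98705241  0.96739803]
 [ 0.          0.          0.          1.        ]]
side 358.9782491731555 358.9782491731555 256.9088962712966 189.44828168765167 0.025967243753945206 [[-0.73616783  0.59177525 -0.32841892  0.75511257]
 [ 0.6766814   0.652621   -0.34086379  0.6022974 ]
 [ 0.01261832 -0.47316793 -0.88088188  0.8998808 ]
 [ 0.          0.          0.          1.        ]]
```

View pics/top0.png

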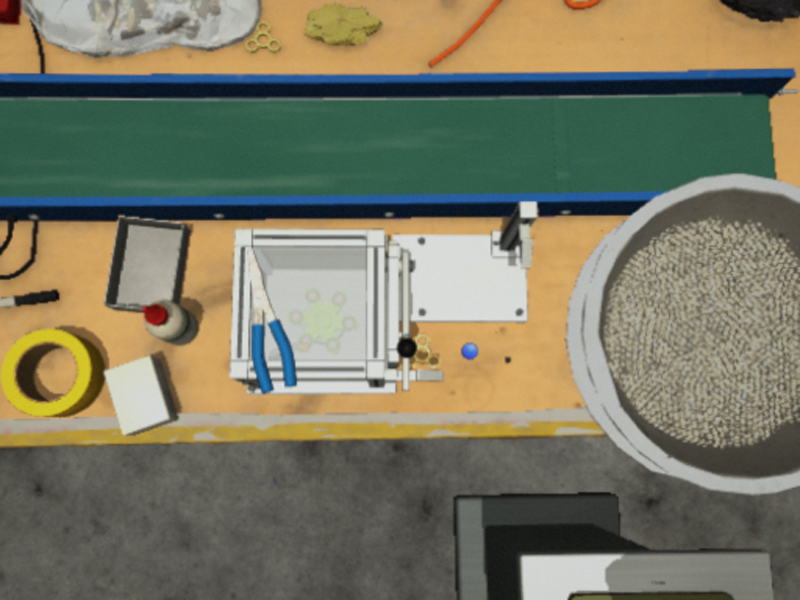

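View pics/side0.png

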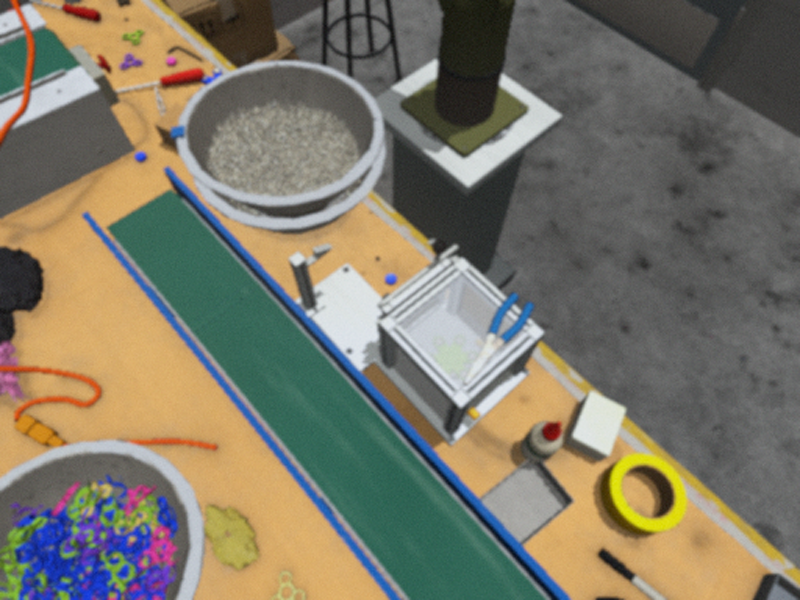

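The top view shows the knob at about (407,347) in the enlarged picture, the post at about (525,215), the spinner body at (425,350) and the cap at (470,351). Next I'll enlarge that area to measure it.

```bash
cat >h.py <<'E'
from plant import *
import numpy as np, cv2
from scipy.spatial.transform import Rotation as R
def ray(d,u,v,T=None):
    T=d['cam_to_world'] if T is None else T
    T=np.array(T)
    p=np.array([(u-d['cx'])/d['fx'],(v-d['cy'])/d['fy']]); q=p.copy()
    for _ in range(10): q=p/(1+d['k1']*(q@q))
    return T[:3,3],T[:3,:3]@[q[0],q[1],1]
def at_z(d,u,v,z,T=None):
    o,r=ray(d,u,v,T); return o+r*(z-o[2])/r[2]
def proj(d,P,T=None):
    T=np.array(d['cam_to_world'] if T is None else T)
    c=np.linalg.inv(T)@np.r_[P,1]; q=c[:2]/c[2]; q=q*(1+d['k1']*(q@q))
    return q[0]*d['fx']+d['cx'],q[1]*d['fy']+d['cy']
E
python3 - <<'E'
from h import *
d=snapshot('top'); im=d['img']
c=im[120:270,140:360]; c=cv2.resize(c,None,fx=3.6,fy=3.6,interpolation=cv2.INTER_CUBIC); print(c.shape)
cv2.imwrite('pics/topc.png',c)
print(at_z(d,407*.64,347*.64,.195), at_z(d,525*.64,210*.64,.166))
E
```

```text
(540, 792, 3)
[0.39554118 0.30442244 0.195     ] [0.55505289 0.16495925 0.166     ]
```

View pics/topc.png

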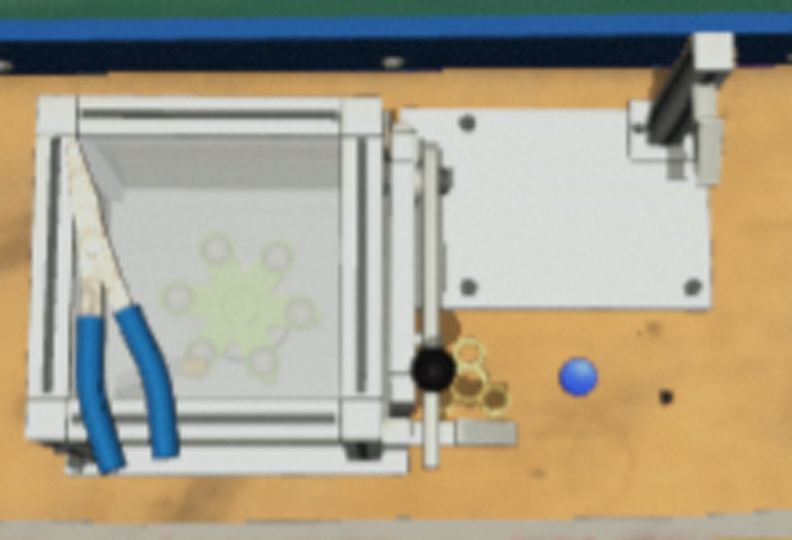

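```bash
cat >fit.py <<'E'
from h import *
from scipy.optimize import least_squares
def GW(p,P):
    c,s=np.cos(p[2]),np.sin(p[2]); return np.array([p[0]+c*P[0]-s*P[1],p[1]+s*P[0]+c*P[1],P[2]])
def fit(d,obs):
    f=lambda p:np.concatenate([np.array(proj(d,GW(p,P)))-uv for uv,P in obs])
    r=least_squares(f,[.46,.33,1.57],loss='soft_l1'); return r.x,r.fun.reshape(-1,2)
E
python3 - <<'E'
from fit import *
d=snapshot('top')
o=[((433,370),(-.024,.055,.195)),((431,467),(-.024,.098,.158)),((383,97),(0,-.085,.165)),((383,441),(0,.085,.165)),((38,97),(.17,-.085,.165)),((27,439),(.17,.085,.165))]
o=[((140+a[0]/3.6-.36,120+a[1]/3.6-.36),b) for a,b in o]
p,r=fit(d,o); print(p,r.round(1))
for n,P in dict(hinge=(-.01,-.075,.15),knob=(-.024,.055,.195),oc=(-.165,-.089,.15)).items(): print(n,GW(p,P))
P=at_z(d,140+713/3.6-.36,120+50/3.6-.36,.166);c,s=np.cos(p[2]),np.sin(p[2]);v=P[:2]-p[:2];print('post',P,[c*v[0]+s*v[1],-s*v[0]+c*v[1]])
print('knob',at_z(d,140+433/3.6-.36,120+370/3.6-.36,.195),'bin', at_z(d,568*.64,320*.64,.1))
s=get_state();print(s['q'],s['tool_pos'],R.from_quat(s['eef_rot']).as_matrix().round(3))
E
```

```text
[0.45014974 0.32773513 1.55440443] [[ 0.4  0.1]
 [ 0.4  0.4]
 [ 0.1 -0.2]
 [-0.1 -0.2]
 [-0.3 -0.7]
 [-0.6  0.5]]
hinge [0.52497575 0.31650713 0.15      ]
knob [0.39476374 0.30463987 0.195     ]
oc [0.53643324 0.16129848 0.15      ]
post [0.55662813 0.16184465 0.166     ] [np.float64(-0.16412288968476568), np.float64(-0.10918322873596566)]
knob [0.39498783 0.30537394 0.195     ] bin [0.43691181 0.10529734 0.1       ]
[ 1.37978082  0.68963223 -0.19455963  1.56591691  0.15731006  0.90249159
 -0.21510456] [ 0.13922446 -0.60889239  0.2101446 ] [[ 0.975  0.223 -0.   ]
 [ 0.223 -0.975  0.001]
 [-0.    -0.001 -1.   ]]
```

Request:
{"method": "send_rows", "body": {"targets": [[[0.2,-0.1,-0.06],[0,0,0]],[[0.38,-0.2,-0.12],[0,0,0]],[[0.57,-0.3,-0.18],[0,0,0]],[[0.76,-0.4,-0.25],[0,0,0]],[[0.95,-0.5,-0.3],[0,0,0]],[[0.95,-0.65,-0.3],[0,0,0]],[[0.95,-0.8,-0.3],[0,0,0]],[[0.97,-0.98,-0.3],[0,0,0]]]}}

```text
clock: 1.2
tool_pos: [0.3572, -0.2565, 0.3006]
eef_rot: [0.994, 0.112, 0.0, 0.0]
contact_force: [1.2, 1.2, -0.4]
opening: 0.998
finger_force: 0.0
```

Request:
{"method": "send_rows", "body": {"targets": [[[0.17,-0.14,0],[0,0,0]],[[0.33,-0.29,0],[0,0,0]],[[0.48,-0.43,0],[0,0,0]],[[0.52,-0.59,0],[0,0,0]],[[0.55,-0.75,0],[0,0,0]],[[0.58,-0.92,0],[0,0,0]],[[0.58,-0.92,0],[0,0,0]]]}}

```text
clock: 2.08
tool_pos: [0.4651, 0.055, 0.3008]
eef_rot: [0.993, 0.117, 0.0, -0.001]
contact_force: [-0.2, -0.9, -0.1]
opening: 1.002
finger_force: 0.0
```

```bash
python3 -c "
from h import *
s=get_state();print(s['clock'],s['q'].round(2),s['tool_pos'],s['eef_rot'])"
```

```text
2.075 [-0.    0.37 -0.3   1.89  0.14  0.9  -1.71] [0.46508395 0.05495445 0.30078392] [ 9.93174683e-01  1.16630494e-01  2.60313902e-04 -1.14412706e-03]
```

Request:
{"method": "send_rows", "body": {"targets": [[[0,-0.17,0],[0,0,0]],[[-0.01,-0.34,0],[0,0,0]],[[-0.02,-0.52,0.03],[0,0,0]],[[-0.03,-0.69,0.06],[0,0,0]],[[-0.04,-0.8,0.09],[0,0,0]],[[-0.04,-0.865,0.12],[0,0,0]],[[-0.04,-0.865,0.12],[0,0,0]]]}}

```text
clock: 2.95
tool_pos: [0.3957, 0.3004, 0.264]
eef_rot: [0.994, 0.113, -0.001, 0.0]
contact_force: [0.4, -0.3, 0.1]
opening: 1.004
finger_force: 0.0
```

```bash
python3 - <<'E'
from h import *
s=get_state();print(s['clock'],s['q'].round(2),s['tool_pos'],s['eef_rot'],s['contact_force'])
d=snapshot('wrist');cv2.imwrite('pics/w1.png',d['img'])
T=np.eye(4);T[:3,:3]=R.from_quat(s['eef_rot']).as_matrix();T[:3,3]=s['tool_pos']
np.save('T1.npy',T@np.array(d['T_tool_cam']));print(proj(d,[.395,.305,.195],T@d['T_tool_cam']))
E
```

```text
2.95 [-0.53  0.46 -0.32  1.87  0.19  0.84 -2.29] [0.39567474 0.30042794 0.26399065] [ 9.93593669e-01  1.13009297e-01 -6.08342991e-04  3.87373603e-04] [ 0.40049749 -0.32518607  0.06308111]
(np.float64(250.49494151066793), np.float64(182.55253725044554))
```

View pics/w1.png

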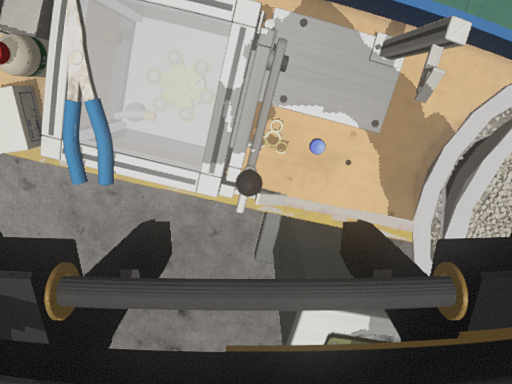

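The knob shows at (249,182), within 2 px of the prediction, and both fingers are clear of it. Descending to grip.

Request:
{"method": "send_rows", "body": {"targets": [[[0,-0.01,0.08],[0,0,0]],[[0,-0.012,0.16],[0,0,0]],[[0,-0.012,0.22],[0,0,0]],[[0,-0.012,0.265],[0,0,0]],[[0,-0.012,0.293],[0,0,0]],[[0,-0.012,0.293],[0,0,0]]]}}

```text
clock: 3.75
tool_pos: [0.3954, 0.3033, 0.1765]
eef_rot: [0.994, 0.112, -0.0, 0.0]
contact_force: [-0.1, -0.1, 0.1]
opening: 1.002
finger_force: 0.0
```

Request:
{"method": "send_rows", "body": {"targets": [[[0,0,0],[0,0,0]],[[0,0,0],[0,0,0]],[[0,0,0],[0,0,0]],[[0,0,0],[0,0,0]],[[0,0,0],[0,0,0]],[[0,0,0],[0,0,0]]], "fingers": 0, "newtons": 20}}

```text
clock: 4.5
tool_pos: [0.3952, 0.3038, 0.1767]
eef_rot: [0.994, 0.112, 0.0, 0.0]
contact_force: [-0.0, 0.2, -0.0]
opening: 0.342
finger_force: 0.0
```

Request:
{"method": "send_rows", "body": {"targets": [[[0,0,0],[0,0,0]],[[0,0,0],[0,0,0]],[[0,0,0],[0,0,0]],[[0,0,0],[0,0,0]]]}}

```text
clock: 5.0
tool_pos: [0.3955, 0.3056, 0.1777]
eef_rot: [0.994, 0.113, 0.001, -0.001]
contact_force: [-1.1, 1.6, 7.1]
opening: 0.004
finger_force: 3.6
```

```bash
python3 - <<'E'
from h import *
s=get_state();print(s['clock'],s['opening'],s['contact_force'],s['tool_pos'])
d=snapshot('wrist')['img'];e=snapshot('side')['img'][130:270,210:350]
o=np.hstack([d[100:384,120:400],cv2.resize(e,(284,284),interpolation=2)])
cv2.imwrite('pics/w2.png',cv2.resize(o,(792,400),interpolation=2))
E
```

```text
5.0 0.003654357623995394 [-1.13516058  1.60920225  7.0899646 ] [0.39553822 0.30558343 0.17773468]
```

View pics/w2.png

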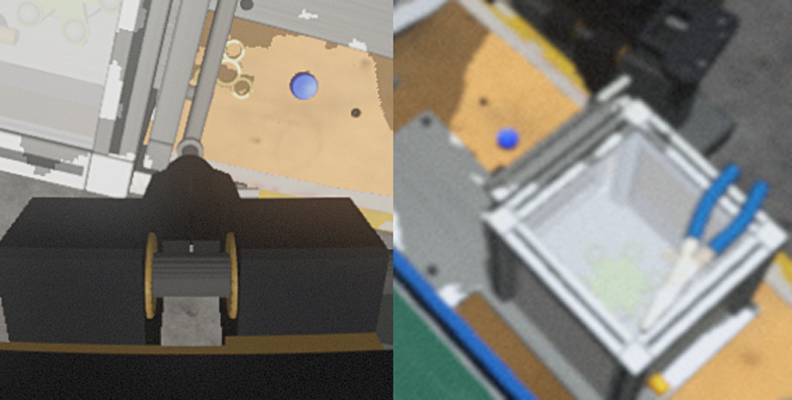

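The fingers are fully shut. A grey collar shows at (190,148) just beyond them, so the ball may have slipped out. I'll project the expected knob to check.

```bash
python3 - <<'E'
from h import *
s=get_state();d=snapshot('wrist')
T=np.eye(4);T[:3,:3]=R.from_quat(s['eef_rot']).as_matrix();T[:3,3]=s['tool_pos'];M=T@np.array(d['T_tool_cam'])
print(np.array(d['T_tool_cam']).round(3),d['fx'],d['cx'],d['cy'])
z=400/284*.99
for n,P in dict(knob=[.395,.305,.195],stem=[.395,.305,.16],pivot=[.495,.302,.15],tcp=s['tool_pos'],grasp=s['tool_pos']+[0,0,.019]).items():
    u,v=proj(d,P,M);print(n,round(u),round(v),'view',round((u-120)*1.404),round((v-100)*1.408))
print(s['joint_torque'].round(1),s['moment'],s['finger_force'],s['opening'])
E
```

```text
[[-0.001 -0.959 -0.282  0.072]
 [ 1.    -0.    -0.001 -0.   ]
 [ 0.001 -0.282  0.959 -0.174]
 [ 0.     0.     0.     1.   ]] 313.00907560609494 255.76826417371285 182.1770493734423
knob 257 229 view 192 182
stem 257 206 view 192 150
pivot 299 51 view 251 -69
tcp 256 216 view 191 163
grasp 256 229 view 191 182
[  1.1 -39.8  -0.3  -9.7   0.4   0.2   0. ] [0.41787667 0.32108664 0.03021655] 3.5895290225744247 0.00524072175709777
```

```bash
python3 - <<'E'
from h import *
d=snapshot('wrist')['img'][190:290,205:305];dd=snapshot('side');u,v=map(int,proj(dd,[.395,.305,.195]));print(u,v)
e=dd['img'][v-35:v+35,u-35:u+35]
g=lambda x:cv2.resize((255*(x/255.)**.45).astype(np.uint8),(400,400),interpolation=2)
cv2.imwrite('pics/w3.png',np.hstack([g(d),g(e)]))
E
```

```text
280 158
```

View pics/w3.png

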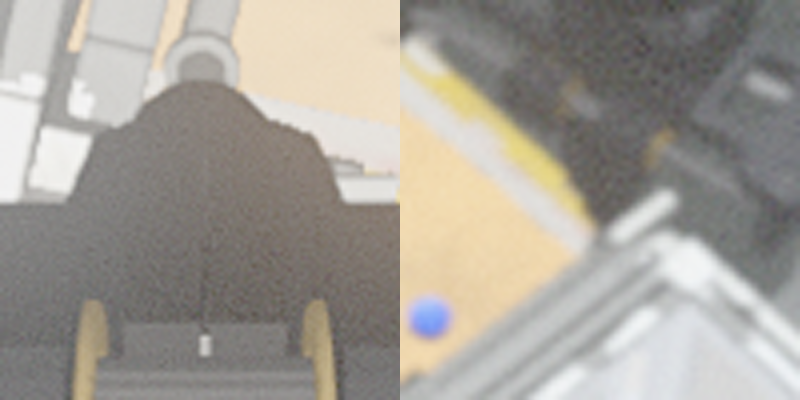

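The fingers are shut with their seam visible, and the stem base sits at (200,65) where it was expected. The dark bump above the fingers looks like the ball, not held between them. I'll reopen in steps and look at each.

Request:
{"method": "send_rows", "body": {"targets": [[[0,0,0],[0,0,0]],[[0,0,0],[0,0,0]],[[0,0,0],[0,0,0]],[[0,0,0],[0,0,0]],[[0,0,0],[0,0,0]]], "fingers": 0.6}}

```text
clock: 5.88
tool_pos: [0.3951, 0.3038, 0.1765]
eef_rot: [0.994, 0.112, -0.0, 0.0]
contact_force: [1.1, -0.2, -0.1]
opening: 0.553
finger_force: 0.0
```

```bash
python3 - <<'E'
from h import *
s=get_state();print(s['clock'],s['opening'],s['contact_force'],s['tool_pos'])
d=snapshot('wrist')['img'];dd=snapshot('top')
u,v=map(int,proj(dd,[.395,.305,.195]));print(u,v)
e=dd['img'][v-30:v+30,u-30:u+30]
g=lambda x:cv2.resize((255*(x/255.)**.45).astype(np.uint8),(400,400),interpolation=2)
cv2.imwrite('pics/w4.png',np.hstack([g(d[150:300,180:330]),g(e)]))
E
```

```text
5.875 0.5534185996035773 [ 1.09475029 -0.18731499 -0.08558096] [0.39507891 0.30383749 0.17653388]
260 222
```

View pics/w4.png

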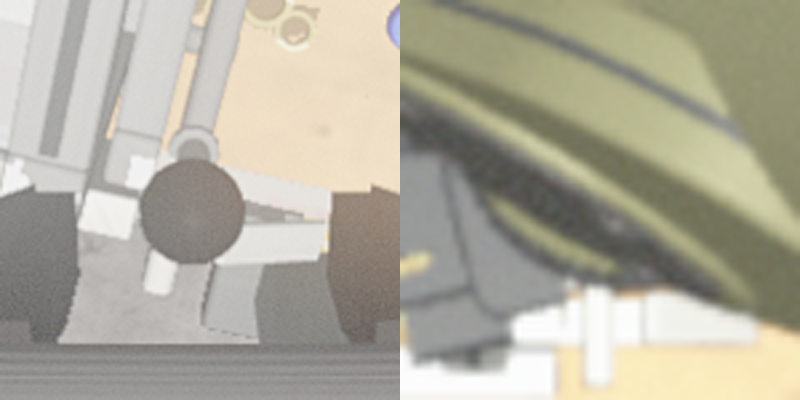

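The ball shows at (192,211) in the left crop, between the fingers but 2 mm off their middle. The finger tips appear about 25 mm shorter than the nominal TCP, so they closed over the ball's top. I'll go gently lower and shift sideways by 2 mm.

Request:
{"method": "send_rows", "body": {"targets": [[[0,-0.006,0.01],[0,0,0]],[[0,-0.007,0.02],[0,0,0]],[[0,-0.007,0.03],[0,0,0]],[[0,-0.007,0.04],[0,0,0]],[[0,-0.007,0.047],[0,0,0]],[[0,-0.007,0.047],[0,0,0]]]}}

```text
clock: 6.72
tool_pos: [0.3947, 0.3058, 0.1624]
eef_rot: [0.994, 0.112, -0.0, 0.0]
contact_force: [0.1, -0.1, -0.1]
opening: 0.601
finger_force: 0.0
```

Request:
{"method": "send_rows", "body": {"targets": [[[0,0,0],[0,0,0]],[[0,0,0],[0,0,0]],[[0,0,0],[0,0,0]],[[0,0,0],[0,0,0]],[[0,0,0],[0,0,0]],[[0,0,0],[0,0,0]]], "fingers": 0, "newtons": 20}}

```text
clock: 7.48
tool_pos: [0.3948, 0.3061, 0.1626]
eef_rot: [0.994, 0.112, 0.0, -0.0]
contact_force: [-1.0, 0.5, -0.2]
opening: 0.232
finger_force: 20.0
```

Gripped: opening 0.232 is about the ball's diameter. Next, plan the lift and swing rows.

```bash
cat >plan.py <<'E'
from fit import *
p=[.45015,.32774,1.5544]
def knob(a,b):
    z=.150+.1*np.sin(b)+.045*np.cos(b); d=.030+.1*np.cos(b)-.045*np.sin(b); e=.014
    return GW(p,(-.010-d*np.sin(a)-e*np.cos(a),-.075+d*np.cos(a)-e*np.sin(a),z))
def rows(path,t0,k=.85):   # path: list of (a,b); first is start; tool yaw turns k*a
    s=get_state();R0=R.from_euler('z',k*path[0][0])*t0
    return [[list((R0.inv().apply(knob(a,b)-knob(*path[0]))/.3).round(3)),[0,0,round(-k*(a-path[0][0])/np.pi,3)]] for a,b in path[1:]]
t0=R.from_quat([.9937,.1122,0,0])
E
python3 - <<'E'
from plan import *
import json
sm=lambda u:u*u*(3-2*u)
f=lambda r:print(json.dumps(r,default=float))
f(rows([(0,0.28*i/10) for i in range(11)],t0))
A=[1.567*(.5*(i/48)+.5*sm(i/48)) for i in range(49)]
for c in range(4): f(rows([(a,.28) for a in A[12*c:12*c+13]],t0))
f(rows([(1.567,.28*(1-i/10)) for i in range(11)],t0))
E
```

```text
[[[0.004, 0.001, -0.009], [0, 0, -0.0]], [[0.009, 0.002, -0.018], [0, 0, -0.0]], [[0.013, 0.003, -0.027], [0, 0, -0.0]], [[0.018, 0.005, -0.036], [0, 0, -0.0]], [[0.023, 0.006, -0.045], [0, 0, -0.0]], [[0.029, 0.007, -0.054], [0, 0, -0.0]], [[0.035, 0.009, -0.062], [0, 0, -0.0]], [[0.04, 0.01, -0.07], [0, 0, -0.0]], [[0.047, 0.011, -0.078], [0, 0, -0.0]], [[0.053, 0.013, -0.086], [0, 0, -0.0]]]
[[[-0.001, 0.007, 0.0], [0, 0, -0.005]], [[-0.001, 0.014, 0.0], [0, 0, -0.01]], [[-0.002, 0.022, 0.0], [0, 0, -0.016]], [[-0.002, 0.031, 0.0], [0, 0, -0.022]], [[-0.003, 0.04, 0.0], [0, 0, -0.029]], [[-0.003, 0.05, 0.0], [0, 0, -0.036]], [[-0.002, 0.061, 0.0], [0, 0, -0.043]], [[-0.002, 0.072, 0.0], [0, 0, -0.051]], [[-0.001, 0.084, 0.0], [0, 0, -0.059]], [[0.001, 0.096, 0.0], [0, 0, -0.068]], [[0.003, 0.108, 0.0], [0, 0, -0.077]], [[0.005, 0.121, 0.0], [0, 0, -0.086]]]
[[[-0.001, 0.013, 0.0], [0, 0, -0.01]], [[-0.001, 0.027, 0.0], [0, 0, -0.019]], [[-0.001, 0.041, 0.0], [0, 0, -0.029]], [[0.0, 0.056, 0.0], [0, 0, -0.04]], [[0.001, 0.07, 0.0], [0, 0, -0.05]], [[0.003, 0.085, 0.0], [0, 0, -0.06
[... 851 characters left out ...]
35]], [[0.009, 0.06, 0.0], [0, 0, -0.043]], [[0.011, 0.07, 0.0], [0, 0, -0.051]], [[0.014, 0.08, 0.0], [0, 0, -0.058]], [[0.017, 0.089, 0.0], [0, 0, -0.064]], [[0.02, 0.097, 0.0], [0, 0, -0.07]], [[0.022, 0.105, 0.0], [0, 0, -0.076]], [[0.025, 0.112, 0.0], [0, 0, -0.081]], [[0.027, 0.118, 0.0], [0, 0, -0.086]]]
[[[-0.007, -0.0, 0.008], [0, 0, -0.0]], [[-0.013, -0.0, 0.016], [0, 0, -0.0]], [[-0.019, -0.0, 0.024], [0, 0, -0.0]], [[-0.025, -0.0, 0.033], [0, 0, -0.0]], [[-0.03, -0.0, 0.041], [0, 0, -0.0]], [[-0.036, -0.0, 0.05], [0, 0, -0.0]], [[-0.041, -0.0, 0.059], [0, 0, -0.0]], [[-0.046, -0.0, 0.068], [0, 0, -0.0]], [[-0.05, -0.0, 0.077], [0, 0, -0.0]], [[-0.054, -0.0, 0.086], [0, 0, -0.0]]]
```

Request:
{"method": "send_rows", "body": {"targets": [[[0.004,0.001,-0.009],[0,0,0]],[[0.009,0.002,-0.018],[0,0,0]],[[0.013,0.003,-0.027],[0,0,0]],[[0.018,0.005,-0.036],[0,0,0]],[[0.023,0.006,-0.045],[0,0,0]],[[0.029,0.007,-0.054],[0,0,0]],[[0.035,0.009,-0.062],[0,0,0]],[[0.04,0.01,-0.07],[0,0,0]],[[0.047,0.011,-0.078],[0,0,0]],[[0.053,0.013,-0.086],[0,0,0]],[[0.053,0.013,-0.086],[0,0,0]]]}}

```text
clock: 8.85
tool_pos: [0.4111, 0.3057, 0.1886]
eef_rot: [0.994, 0.112, 0.0, -0.0]
contact_force: [-2.3, 1.1, 0.1]
opening: 0.231
finger_force: 20.0
```

Request:
{"method": "send_rows", "body": {"targets": [[[-0.001,0.007,0],[0,0,-0.005]],[[-0.001,0.014,0],[0,0,-0.01]],[[-0.002,0.022,0],[0,0,-0.016]],[[-0.002,0.031,0],[0,0,-0.022]],[[-0.003,0.04,0],[0,0,-0.029]],[[-0.003,0.05,0],[0,0,-0.036]],[[-0.002,0.061,0],[0,0,-0.043]],[[-0.002,0.072,0],[0,0,-0.051]],[[-0.001,0.084,0],[0,0,-0.059]],[[0.001,0.096,0],[0,0,-0.068]],[[0.003,0.108,0],[0,0,-0.077]],[[0.005,0.121,0],[0,0,-0.086]]]}}

```text
clock: 10.35
tool_pos: [0.4203, 0.2703, 0.1883]
eef_rot: [0.969, 0.246, -0.0, 0.0]
contact_force: [-3.5, 3.7, 0.3]
opening: 0.233
finger_force: 20.0
```

Request:
{"method": "send_rows", "body": {"targets": [[[-0.001,0.013,0],[0,0,-0.01]],[[-0.001,0.027,0],[0,0,-0.019]],[[-0.001,0.041,0],[0,0,-0.029]],[[0,0.056,0],[0,0,-0.04]],[[0.001,0.07,0],[0,0,-0.05]],[[0.003,0.085,0],[0,0,-0.06]],[[0.006,0.1,0],[0,0,-0.071]],[[0.009,0.115,0],[0,0,-0.082]],[[0.013,0.13,0],[0,0,-0.093]],[[0.018,0.145,0],[0,0,-0.104]],[[0.023,0.159,0],[0,0,-0.115]],[[0.028,0.174,0],[0,0,-0.126]]]}}

```text
clock: 11.85
tool_pos: [0.4517, 0.2276, 0.1879]
eef_rot: [0.902, 0.432, -0.001, 0.0]
contact_force: [-5.0, 2.8, -1.2]
opening: 0.233
finger_force: 20.0
```

```bash
python3 - <<'E'
from plan import *
s=get_state();print(s['q'].round(2),s['contact_force'],s['tool_pos'],s['opening'],s['finger_force'])
sm=lambda u:u*u*(3-2*u);A=lambda i:1.567*(.5*(i/48)+.5*sm(i/48))
k=knob(A(24),.28);print(k, k-knob(0,0)+[.3948,.306,.1624])
d=snapshot('wrist')
T=np.eye(4);T[:3,:3]=R.from_quat(s['eef_rot']).as_matrix();T[:3,3]=s['tool_pos'];M=T@np.array(d['T_tool_cam'])
def mark(im,P,c): u,v=proj(d,P,M);cv2.circle(im,(int(u*1.5),int(v*1.5)),3,c,-1)
im=cv2.resize(d['img'],None,fx=1.5,fy=1.5,interpolation=2)
a=A(24)
def onbar(t,b,h):
    dd=.03+t*np.cos(b)-h*np.sin(b);z=.15+t*np.sin(b)+h*np.cos(b);return GW(p,(-.010-dd*np.sin(a)-.014*np.cos(a),-.075+dd*np.cos(a)-.014*np.sin(a),z))
mark(im,onbar(.143,.28,.008),(0,0,255));mark(im,onbar(.143,0,.008),(0,255,0));mark(im,GW(p,(-.165,-.089,.156)),(255,0,0))
cv2.imwrite('pics/w5.png',im)
E
```

```text
[-0.25  0.6  -0.5   1.93  0.43  0.71 -1.68] [-4.96338787  2.83620994 -1.15110641] [0.45174551 0.22758848 0.18787396] 0.2332152178917963 20.000042617321014
[0.45285929 0.22754005 0.22088306] [0.45289539 0.22889507 0.18828306]
```

View pics/w5.png

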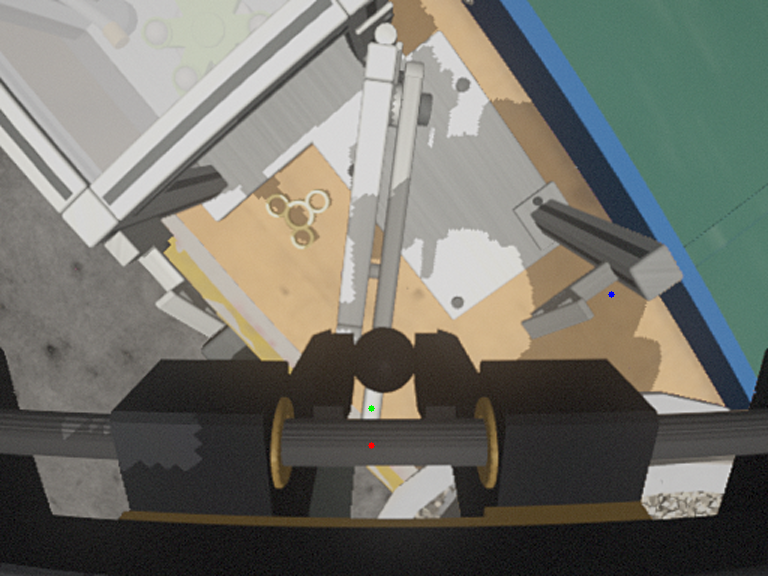

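The gate is about half open and the ball, at (385,360), is still held. The hold-open catch at about (605,285) is near its predicted place at (611,294). Continuing.

Request:
{"method": "send_rows", "body": {"targets": [[[0,0.016,0],[0,0,-0.011]],[[0.001,0.031,0],[0,0,-0.022]],[[0.003,0.046,0],[0,0,-0.033]],[[0.005,0.062,0],[0,0,-0.044]],[[0.008,0.077,0],[0,0,-0.055]],[[0.011,0.091,0],[0,0,-0.065]],[[0.015,0.106,0],[0,0,-0.076]],[[0.019,0.12,0],[0,0,-0.086]],[[0.024,0.133,0],[0,0,-0.097]],[[0.029,0.147,0],[0,0,-0.107]],[[0.035,0.159,0],[0,0,-0.116]],[[0.04,0.171,0],[0,0,-0.126]]]}}

```text
clock: 13.4
tool_pos: [0.4985, 0.2034, 0.1874]
eef_rot: [0.8, 0.6, -0.003, 0.0]
contact_force: [-5.1, 0.7, -1.3]
opening: 0.232
finger_force: 20.0
```

Request:
{"method": "send_rows", "body": {"targets": [[[0.001,0.013,0],[0,0,-0.009]],[[0.003,0.026,0],[0,0,-0.018]],[[0.004,0.038,0],[0,0,-0.027]],[[0.007,0.049,0],[0,0,-0.035]],[[0.009,0.06,0],[0,0,-0.043]],[[0.011,0.07,0],[0,0,-0.051]],[[0.014,0.08,0],[0,0,-0.058]],[[0.017,0.089,0],[0,0,-0.064]],[[0.02,0.097,0],[0,0,-0.07]],[[0.022,0.105,0],[0,0,-0.076]],[[0.025,0.112,0],[0,0,-0.081]],[[0.027,0.118,0],[0,0,-0.086]]]}}

```text
clock: 14.9
tool_pos: [0.5344, 0.2, 0.187]
eef_rot: [0.712, 0.702, -0.004, 0.001]
contact_force: [-5.5, -0.9, 0.3]
opening: 0.233
finger_force: 20.0
```

```bash
python3 - <<'E'
from plan import *
s=get_state();print(s['clock'],s['q'].round(2),s['contact_force'],s['tool_pos'],s['opening'],s['finger_force'])
print(knob(1.567,.28)-knob(0,0)+[.3948,.306,.1624])
# gate angle from knob pos; ball offset from start grasp
P=s['tool_pos']-np.array([.3948,.306,.1624])+knob(0,0);h=GW(p,(-.01,-.075,.15));v=P-h
r=np.hypot(*v[:2]);print('a',(np.arctan2(v[1],v[0])-np.arctan2(*(knob(0,.28)-h)[[1,0]]))%(2*np.pi),'r',r,np.hypot(*(knob(0,.28)-h)[:2]))
E
```

```text
14.9 [-0.05  0.72 -0.69  1.74  0.57  0.9  -1.  ] [-5.52086545 -0.85398597  0.30234811] [0.5343995  0.199985   0.18699912] 0.23316620048050252 19.999830722808838
[0.53671408 0.20393765 0.18828306]
a 1.544112503250725 r 0.11825488059705747 0.1145284429443775
```

Request:
{"method": "send_rows", "body": {"targets": [[[0,0.004,0],[0,0,0]],[[0,0.008,0],[0,0,0]],[[0,0.008,0],[0,0,0]]]}}

```text
clock: 15.28
tool_pos: [0.5372, 0.2, 0.187]
eef_rot: [0.712, 0.702, -0.004, 0.001]
contact_force: [-4.6, -1.1, -0.1]
opening: 0.233
finger_force: 20.0
```

Request:
{"method": "send_rows", "body": {"targets": [[[-0.007,0,0.008],[0,0,0]],[[-0.013,0,0.016],[0,0,0]],[[-0.019,0,0.024],[0,0,0]],[[-0.025,0,0.033],[0,0,0]],[[-0.03,0,0.041],[0,0,0]],[[-0.036,0,0.05],[0,0,0]],[[-0.036,0,0.05],[0,0,0]]]}}

```text
clock: 16.15
tool_pos: [0.5393, 0.1905, 0.1731]
eef_rot: [0.713, 0.701, -0.001, 0.001]
contact_force: [-3.2, -5.4, 2.6]
opening: 0.231
finger_force: 20.0
```

Request:
{"method": "send_rows", "body": {"targets": [[[-0.005,0,0],[0,0,0]],[[-0.01,0,0],[0,0,0]],[[-0.01,0,0],[0,0,0]]]}}

```text
clock: 16.52
tool_pos: [0.5388, 0.1907, 0.1735]
eef_rot: [0.712, 0.702, 0.001, -0.0]
contact_force: [-3.2, 0.3, -1.4]
opening: 0.227
finger_force: 20.0
```

```bash
python3 - <<'E'
from plan import *
s=get_state();print(s['clock'],s['contact_force'],s['tool_pos'],s['opening'])
d=snapshot('wrist')
im=d['img'][0:384,:];cv2.imwrite('pics/w6.png',cv2.resize((255*(im/255.)**.6).astype(np.uint8),(800,600),interpolation=2))
E
```

```text
16.525 [-3.18244298  0.28459628 -1.3701268 ] [0.53880849 0.19073553 0.17348882] 0.2267321975756034
```

View pics/w6.png

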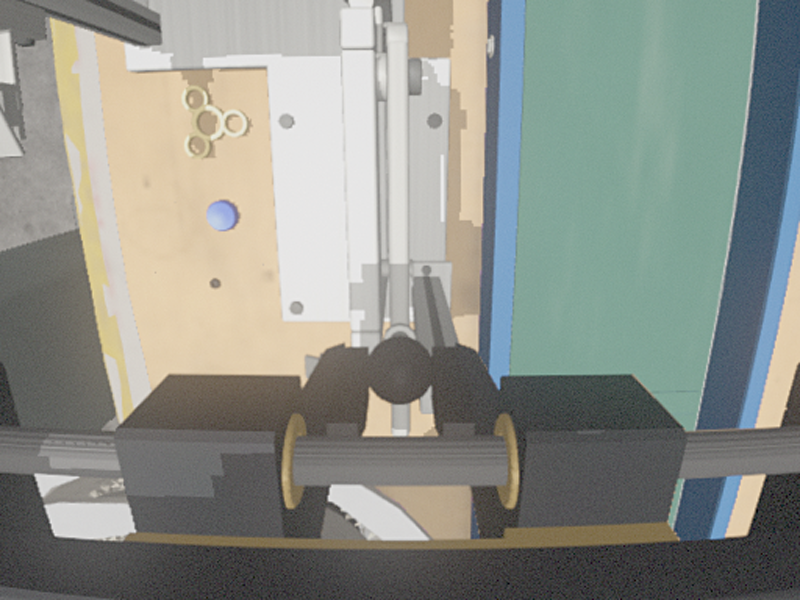

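The gate stands at about 90° with the ball held, and the forces are just the spring and the bar's weight. I'll lower the rest of the way.

Request:
{"method": "send_rows", "body": {"targets": [[[-0.005,0,0.009],[0,0,0]],[[-0.01,0,0.018],[0,0,0]],[[-0.014,0,0.027],[0,0,0]],[[-0.018,0,0.036],[0,0,0]],[[-0.018,0,0.036],[0,0,0]]]}}

```text
clock: 17.2
tool_pos: [0.5389, 0.185, 0.1629]
eef_rot: [0.712, 0.702, 0.001, -0.0]
contact_force: [-2.7, 1.2, 0.9]
opening: 0.232
finger_force: 20.0
```

Request:
{"method": "send_rows", "body": {"targets": [[[0,-0.003,0],[0,0,0]],[[0,-0.006,0],[0,0,0]],[[0,-0.01,0],[0,0,0]],[[0,-0.014,0],[0,0,0]],[[0,-0.018,0],[0,0,0]],[[0,-0.018,0],[0,0,0]]]}}

```text
clock: 17.95
tool_pos: [0.5334, 0.1845, 0.1628]
eef_rot: [0.712, 0.702, 0.0, 0.0]
contact_force: [-2.2, 2.6, 2.1]
opening: 0.228
finger_force: 20.0
```

Request:
{"method": "send_rows", "body": {"targets": [[[0,-0.003,0],[0,0,0]],[[0,-0.006,0],[0,0,0]],[[0,-0.009,0],[0,0,0]],[[0,-0.009,0],[0,0,0]]]}}

```text
clock: 18.45
tool_pos: [0.5307, 0.1843, 0.1627]
eef_rot: [0.712, 0.702, 0.0, 0.0]
contact_force: [-2.1, 1.4, 4.1]
opening: 0.235
finger_force: 20.0
```

Request:
{"method": "send_rows", "body": {"targets": [[[0,-0.003,-0.002],[0,0,0]],[[0,-0.006,-0.004],[0,0,0]],[[0,-0.006,-0.004],[0,0,0]]]}}

```text
clock: 18.82
tool_pos: [0.5306, 0.1845, 0.1634]
eef_rot: [0.712, 0.702, 0.001, 0.001]
contact_force: [5.5, 2.1, -4.6]
opening: 0.233
finger_force: 20.0
```

The bar is in the notch and touching the lip. Relax slightly and release.

Request:
{"method": "send_rows", "body": {"targets": [[[0,0.004,0.002],[0,0,0]],[[0,0.004,0.002],[0,0,0]]]}}

```text
clock: 19.08
tool_pos: [0.5306, 0.1844, 0.1631]
eef_rot: [0.712, 0.702, 0.0, 0.0]
contact_force: [3.9, 2.3, -1.7]
opening: 0.235
finger_force: 20.0
```

Request:
{"method": "send_rows", "body": {"targets": [[[0,0,0],[0,0,0]],[[0,0,0],[0,0,0]],[[0,0,0],[0,0,0]],[[0,0,0],[0,0,0]],[[0,0,0],[0,0,0]],[[0,0,0],[0,0,0]]], "fingers": 0.7}}

```text
clock: 19.82
tool_pos: [0.53, 0.1844, 0.1632]
eef_rot: [0.712, 0.702, -0.0, 0.0]
contact_force: [-0.4, 0.1, 0.1]
opening: 0.702
finger_force: 0.0
```

Request:
{"method": "send_rows", "body": {"targets": [[[0,0,-0.03],[0,0,0]],[[0,0,-0.08],[0,0,0]],[[0,0,-0.15],[0,0,0]],[[0,0,-0.25],[0,0,0]],[[0,0,-0.35],[0,0,0]],[[0,0,-0.4],[0,0,0]],[[0,0,-0.4],[0,0,0]]]}}

```text
clock: 20.7
tool_pos: [0.5305, 0.1848, 0.2843]
eef_rot: [0.712, 0.702, 0.001, 0.0]
contact_force: [-0.1, 0.6, -0.5]
opening: 0.702
finger_force: 0.0
```

```bash
python3 - <<'E'
from plan import *
s=get_state();print(s['clock'],s['contact_force'],s['tool_pos'],s['opening'])
a=snapshot('wrist')['img'];d=snapshot('side');b=d['img'][110:300,150:400]
cv2.imwrite('pics/w7.png',np.hstack([cv2.resize(a,(400,300),interpolation=2),cv2.resize(b,(395,300),interpolation=2)]))
E
```

```text
20.7 [-0.07175437  0.57805417 -0.53493869] [0.53045421 0.18478534 0.28431556] 0.7016062463129544
```

View pics/w7.png

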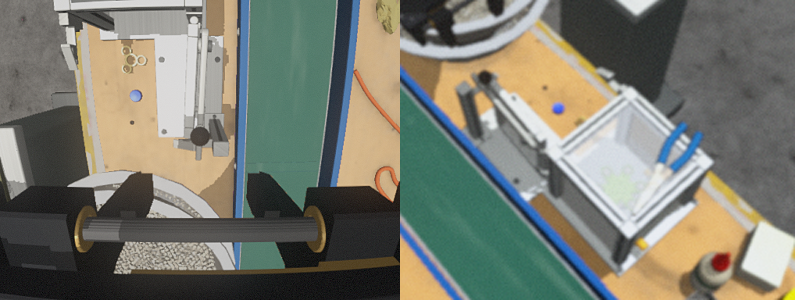

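The gate stands open with the knob at (200,136) by the post. The bar is in the catch, and the gate has held for a second with the gripper clear. The other items haven't moved.

```bash
python3 -c "
from plant import *
print(finish_job())"
```

```text
the job is handed in; nothing more can be done
None
```

The gate is open and held by the bar in the hold-open catch, with the gripper clear and the other items left in place; my first grip shut on top of the knob with about 7 N before I regripped lower, and I handed the job in just after 20.7 s.

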